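# Dock the flow meter kept behind the gas bottles

### The arm

A 6-joint arm with a two-finger parallel gripper is mounted at the origin on the work surface. World frame = base frame: x ahead of the robot, y to its left, z up, the work surface at z = 0. Lengths are in m, angles in rad, forces in N, time in s.
With the tool pointing down it reaches from about 0.325 to 0.75 m from the base axis. Payload 7.6 kg.
Tool frame: the origin (TCP) lies on the mounting face of the last link; the fingertips stand 173 mm ahead of it and the grasp point (between the pads) lies 155 mm ahead of it; z points along the fingers, y is the direction in which the jaws open and shut (so a half turn about z gives the same grasp; the last joint's range is limited). The gripper opens to 85 mm and grips with 20 to 120 N. Pads are 22 mm wide; open, the fingers measure 114 mm over their backs; the gripper's body (76 mm by 85 mm) begins 54 mm behind the grasp point. The pads swing forward as they close: fully open they stand 13 mm farther back than shut.
Start: joints at [1.176, 0.052, 1.401, -0, 1.689, -0.07], TCP at [0.168, 0.498, 0.405] pointing down, gripper open.
Joint ranges: [-2.9, 2.9], [-0.91, 2.17], [0.12, 2.37], [-1.06, 4.2], [0.26, 2.73], [-2.93, 2.93]. Speed limits (rad/s): [2.57, 2.57, 3.01, 3.14, 3.14, 3.14].

### API

Orientations are given as a rotation vector (axis times angle).
In Python, from plant import * gives the robot as it stands. The module is installed in compiled form; this text tells all that it offers.
- The arm moves only by the tool arm_command, never from a script. Its arguments are lists of equal length, an entry for each row: "delta_pos": the shift along the tool's x, y, z in mm, a list of three; "turn": the turn about the tool's z in rad. In form: {"delta_pos": [[tx, ty, tz], ...], "turn": [turn, ...]}. A call has 1 to 8 rows; each row is the pose to reach, as a shift and turn from the pose commanded when the call began, along the tool's axes at that moment; what a row does not reach only later rows make up. A row lasts 1/10 s, in which the tool goes at most 50 mm and 8.59 degrees, less where a joint would pass 70% of its speed; a pose out of reach is approached as far as the arm can. A call with a gripper value outside its range is refused whole. "jaw" is the opening, from 0 (shut) to 1 (fully open), set as the call begins (left out, the last holds). The fingers move at their own pace and stop on an object; "squeeze" is the grip in N (left out, the last holds). Time passes only in rows, so rows that repeat a pose let the fingers close. It gives the time, the measured TCP pose, the force and the opening at its end, in the units of the state.
- state(): the state, without advancing time (a new reading comes with each control period).
- snapshot(name): name is "scene" or "top" or "wrist"; returns the picture (480x640x3 uint8, blue, green, red); there is no depth.
- camera_model(name): a dict with "K" (3x3 intrinsics, pixels), "rvec" (rotation vector, rad) and "tvec" (3), from world to camera coordinates, as OpenCV has them. Camera axes: x right, y down, z forward; pixel columns grow to the right and rows downward; lengths in m; the calibration is good to about 2 mm. A picture is of the moment at which its call begins: read the wrist's pose just before it. camera_model takes no time and is no camera call; for the wrist camera it gives the pose at the moment of the call.
- finish_job(): hands the job in, once; it reports no verdict.
The state is a dict: "time": time; "q": joint angles; "qvel": joint speeds; "effort": joint torques, N m; "ee_pos": TCP position; "eef_rot": TCP orientation; "contact_force": force on the tool from outside, world axes, zero at the start; "wrist_torque": the same for the moment, N m; "grip_width": finger opening in m.
Only numpy, scipy, OpenCV 4.12 (cv2) and the standard library are available. Lean on these libraries where they do the work, as an engineer would, in place of code of your own. Each camera call takes 0.05 s, during which the arm holds its last target. There are 200 camera calls.

### The job

The blue flow meter is wanted in its dock, the black tray with the yellow rim, but the two small gas bottles stand in front of it on the dark stowage plate. First stand both bottles upright on the green mat, leaving the meter where it is; then lay the blue meter flat inside the dock's rim, and only then put each bottle back upright in the place where it stood at the start, white and yellow not exchanged. Never let a bottle tip over, and leave the orange meter, the brass valve, the label roll and the red tin where they are.

Things in the scene. Friction and masses are not known exactly. Their poses are not given: they have to be found in the camera images.
- rack: dark steel stowage plate lying fixed on the bench, 150 (x) x 270 (y) x 8 mm; origin at the centre of its underside, top 8 mm above the bench, z up. On it two white-edged circles of 56 mm at (x, y) = (-28, +30) and (-28, -30) mm, where the two bottles stand at the start, and behind them (+x) a white-edged rectangle at (21, 0) mm, where the blue meter lies. Position and yaw vary
- white_bottle: small white gas bottle with a blue band, loose, 0.2 to 0.45 kg: round body of 48 mm diameter up to 92 mm, a shoulder and a thin neck, and on top a black cylindrical knob of 30 mm diameter from 118 to 156 mm height, to grasp it by. Origin at the centre of its underside, z up along its axis. Starts in either of the two circles on the plate
- yellow_bottle: small yellow gas bottle with a black band, otherwise the same as the white one (48 mm diameter body, black knob of 30 mm diameter from 118 to 156 mm height, 156 mm tall in all). Origin at the centre of its underside, z up
- blue_meter: blue flow meter, a loose block 75 (x) x 38 (y) x 40 mm (z) with a white scale on top, about 0.16 kg; origin at the centre of its underside. Lies on the stowage plate behind the bottles, long side towards them and about 6 mm away, so that it cannot be gripped until they are gone. It may go into the dock either way round
- mat: green mat, the side area, fixed on the bench, 210 (x) x 120 (y) x 4 mm; origin at the centre of its underside, top at 4 mm. On the left or the right of the plate; both bottles fit on it side by side along x
- dock: dock for the blue meter, fixed on the bench: black tray with a yellow rim, outside 105 (x) x 68 (y) x 11 mm, inside 89 (x) x 52 (y) mm, floor at 6 mm, rim 5 mm above the floor; origin at the centre of its underside. On the other side of the plate from the mat. The meter lies in it with its long side along x
- orange_meter: bystander: orange meter of the same shape as the blue one, loose on one end of the plate. Origin at the centre of its underside
- brass_valve: bystander: round brass valve part, 42 mm diameter, 40 mm tall, loose on the other end of the plate. Origin at the centre of its underside
- label_roll: bystander: white paper roll (ring), 68 mm outside, 40 mm inside diameter, 45 mm tall, loose on the bench beyond the plate. Origin at the centre of its underside
- red_tin: bystander: round red tin, 62 mm diameter, 42 mm tall, loose on the bench beyond the plate. Origin at the centre of its underside

How it is judged:
On the way, in this order (a step that is already met when the one before it is completed fails the run):
1. both bottles stand upright and released on the green mat, the blue meter not yet moved (x of white_bottle in the frame of mat between -0.095 and 0.095 m and y of white_bottle in the frame of mat between -0.05 and 0.05 m and z of white_bottle in the frame of mat between 0.001 and 0.009 m and angle between each of white_bottle, yellow_bottle's own z axis and vertical below 0.1 rad and linear speed of each of white_bottle, yellow_bottle below 0.03 m/s and angular speed of each of white_bottle, yellow_bottle below 0.3 rad/s and contact force between each of white_bottle, yellow_bottle and the fingers below 0.2 N and x of yellow_bottle in the frame of mat between -0.095 and 0.095 m and y of yellow_bottle in the frame of mat between -0.05 and 0.05 m and z of yellow_bottle in the frame of mat between 0.001 and 0.009 m and distance of blue_meter from where it was at the start of the episode below 0.015 m), for 0.2 s.
2. the blue meter lies in the dock, released, while both bottles stand on the mat (x of white_bottle in the frame of mat between -0.095 and 0.095 m and y of white_bottle in the frame of mat between -0.05 and 0.05 m and z of white_bottle in the frame of mat between 0.001 and 0.009 m and angle between each of white_bottle, yellow_bottle, blue_meter's own z axis and vertical below 0.1 rad and linear speed of each of white_bottle, yellow_bottle, blue_meter below 0.03 m/s and angular speed of each of white_bottle, yellow_bottle, blue_meter below 0.3 rad/s and contact force between each of white_bottle, yellow_bottle, blue_meter and the fingers below 0.2 N and x of yellow_bottle in the frame of mat between -0.095 and 0.095 m and y of yellow_bottle in the frame of mat between -0.05 and 0.05 m and z of yellow_bottle in the frame of mat between 0.001 and 0.009 m and horizontal distance between blue_meter and dock below 0.013 m and angle between the x axis of blue_meter and the x axis of dock, either way round below 0.3 rad and z of blue_meter in the frame of dock below 0.0095 m), for 0.2 s.
At the end, for the whole second after the job is handed in: the blue meter lies flat on the dock's floor inside its rim, centred within 13 mm, long side along the dock's long side within 0.3 rad; each bottle stands upright within 15 mm of where it stood at the start; the four bystanders are within 20 mm of where they were; all released and at rest (horizontal distance between blue_meter and dock below 0.013 m and angle between the x axis of blue_meter and the x axis of dock, either way round below 0.3 rad and z of blue_meter in the frame of dock below 0.0095 m and angle between each of blue_meter, white_bottle, yellow_bottle's own z axis and vertical below 0.1 rad and linear speed of each of blue_meter, white_bottle, yellow_bottle below 0.03 m/s and angular speed of each of blue_meter, white_bottle, yellow_bottle below 0.3 rad/s and contact force between each of blue_meter, white_bottle, yellow_bottle and the fingers below 0.2 N and distance of each of white_bottle, yellow_bottle from where it was at the start of the episode below 0.015 m and distance of each of orange_meter, brass_valve, label_roll, red_tin from where it was at the start of the episode below 0.02 m); the robot touches nothing.
It fails at once if a bottle tips over (leans more than 0.6 rad) (angle between any of white_bottle, yellow_bottle's own z axis and vertical above 0.6 rad).
It fails at once if a bystander (orange meter, brass valve, label roll, red tin) is moved more than 20 mm (distance of any of orange_meter, brass_valve, label_roll, red_tin from where it was at the start of the episode above 0.02 m).
It also fails if it takes over 128 s, if anything falls off the work surface, if the arm or the gripper's body presses on something with over 40 N, if the wrist force passes 120 N, or if a joint passes its speed limit or range.

## Working session

There is one attempt and no reset: what is moved stays moved. The work goes in short steps, Python scripts to look and compute and a tool call to move; the robot and the scene stay as the last step left them, time stands still between calls to the robot, and variables do not carry over. Pictures are saved under pics/ and viewed, about 12 in all and at most 16, crops included, and the job is handed in when it is done.

Besides the shell and the picture viewer there is one more tool, called as name(argument=value, ...) on one line, values as JSON. arm_command: Moves the arm, as the interface text tells. Its arguments: {"type":"object","properties":{"delta_pos":{"type":"array"},"turn":{"type":"array"},"jaw":{"type":"number"},"squeeze":{"type":"number"}},"required":["delta_pos","turn"]}

```bash
mkdir -p pics
cat > h.py <<'E'
from plant import *
import numpy as np, cv2
def cam(n):
    c=camera_model(n); R=cv2.Rodrigues(np.array(c["rvec"],float))[0]
    return np.array(c["K"],float),R,np.array(c["tvec"],float).ravel()
def ray(c,uv,z):
    K,R,t=c; o=-R.T@t; d=R.T@np.linalg.solve(K,[uv[0],uv[1],1.]); return o+d*(z-o[2])/d[2]
def proj(c,p):
    K,R,t=c; q=K@(R@np.array(p,float)+t); return q[:2]/q[2]
E
python3 - <<'E'
from h import *
s=state();print(s)
for n in("scene","top"):
    cv2.imwrite(f"pics/{n}0.png",snapshot(n)); K,R,t=cam(n); print(n,K.round(0).tolist(),(-R.T@t).round(3),R.round(2).tolist())
E
```

```text
{'time': 0.0, 'q': array([ 1.17571102e+00,  5.28344753e-02,  1.40170144e+00, -1.10799839e-05,
        1.68863828e+00, -7.03256320e-02]), 'qvel': array([-3.42773964e-04,  4.99719411e-05,  6.23330349e-04, -1.72981131e-04,
        5.75416920e-04,  2.07250837e-05]), 'effort': array([-1.55511305e-03, -3.81698835e+01, -3.60170460e+01, -1.45933436e-04,
        6.47281995e-03,  6.69418611e-06]), 'ee_pos': array([0.16749813, 0.4975319 , 0.40388518]), 'eef_rot': array([-5.07837086e-01, -3.09991546e+00,  2.42102508e-03]), 'contact_force': array([-0.60380707, -0.72974707,  0.11046218]), 'wrist_torque': array([-0.00579361, -0.01177995,  0.0336948 ]), 'grip_width': 0.08524869242031988}
scene [[448.0, 0.0, 316.0], [0.0, 448.0, 247.0], [0.0, 0.0, 1.0]] [ 1.311 -0.051  0.589] [[0.08, 1.0, -0.0], [0.63, -0.05, -0.78], [-0.77, 0.06, -0.63]]
top [[613.0, 0.0, 312.0], [0.0, 613.0, 233.0], [0.0, 0.0, 1.0]] [ 0.347 -0.012  1.377] [[0.03, -1.0, -0.01], [-0.98, -0.02, -0.21], [0.21, 0.01, -0.98]]
```

View pics/top0.png

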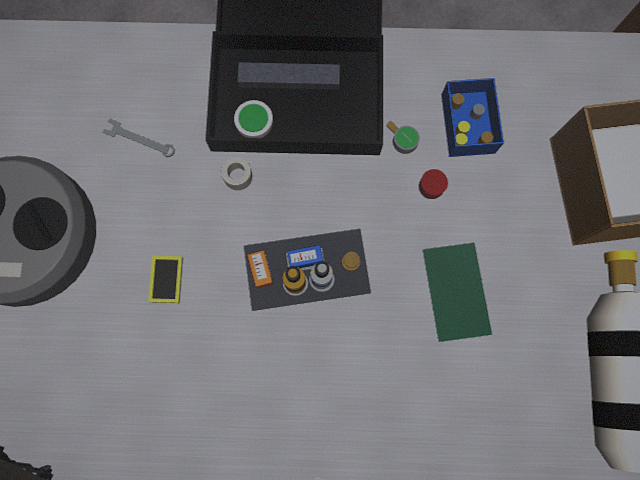

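View pics/scene0.png

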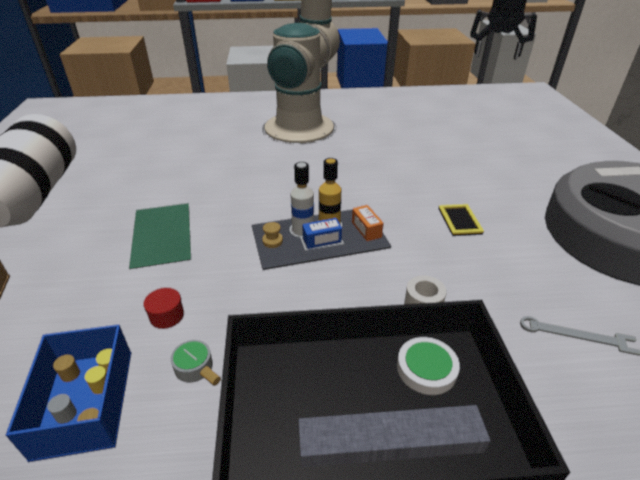

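```bash
cat > m.py <<'E'
from h import *
def blob(mask,roi,n=1):
    m=np.zeros(mask.shape,np.uint8); x0,y0,x1,y1=roi; m[y0:y1,x0:x1]=mask[y0:y1,x0:x1]*255
    cs=cv2.findContours(m,cv2.RETR_EXTERNAL,cv2.CHAIN_APPROX_NONE)[0]
    return max(cs,key=cv2.contourArea)
def rect(c,cnt,z):
    P=np.array([ray(c,p[0],z)[:2] for p in cv2.convexHull(cnt)],np.float32)
    (x,y),(w,h),a=cv2.minAreaRect(P*1000)
    if w<h: a+=90; w,h=h,w
    return round(x,1),round(y,1),round(w,1),round(h,1),round((a+90)%180-90,1) # a: long axis dir from world x
E
python3 - <<'E'
from m import *
im=cv2.imread("pics/top0.png"); c=cam("top"); h=cv2.cvtColor(im,cv2.COLOR_BGR2HSV); H,S,V=cv2.split(h)
print("plate",rect(c,blob((V<110)|(S>60),(235,222,380,318)),.008))
print("mat",rect(c,blob((H>50)&(H<90)&(S>80),(410,230,500,350)),.004))
print("dock",rect(c,blob((H>22)&(H<35)&(S>120),(140,245,195,315)),.011))
print("blue",rect(c,blob((H>100)&(H<125)&(S>120),(280,238,330,272)),.048))
print("orange",rect(c,blob((H<14)&(S>120),(244,244,275,292)),.048))
for n,(u,v) in dict(wh=(321,267),ye=(293,273)).items(): print(n,ray(c,(u,v),.164).round(3))
cv2.imwrite("pics/crop0.png",cv2.resize(im[220:320,230:380],None,fx=5,fy=5,interpolation=cv2.INTER_CUBIC))
s=cv2.imread("pics/scene0.png"); cv2.imwrite("pics/crop1.png",cv2.resize(s[140:270,240:400],None,fx=4,fy=4,interpolation=cv2.INTER_CUBIC))
E
```

```text
plate (557.9, 14.0, 269.2, 151.2, -80.1)
mat (516.3, -324.3, 207.3, 117.1, 9.2)
dock (526.3, 330.3, 104.6, 67.8, -0.3)
blue (578.0, 17.0, 74.0, 42.0, -77.7)
orange (518.9, 106.6, 39.0, 18.0, -77.8)
wh [ 0.538 -0.018  0.164]
ye [0.524 0.037 0.164]
```

View pics/crop0.png

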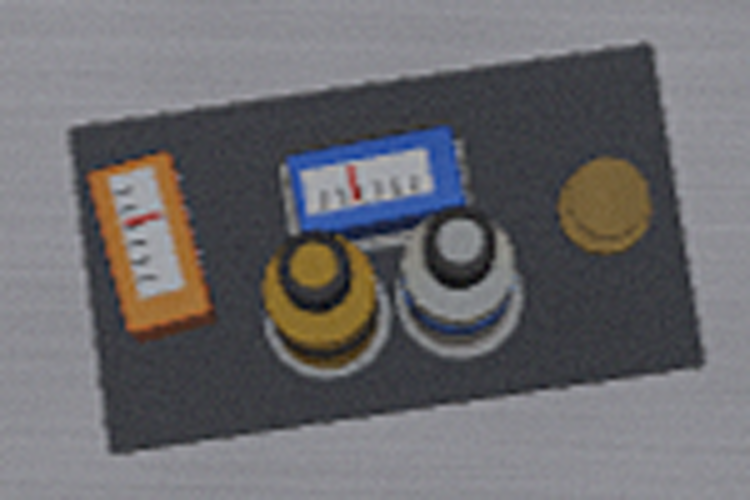

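View pics/crop1.png

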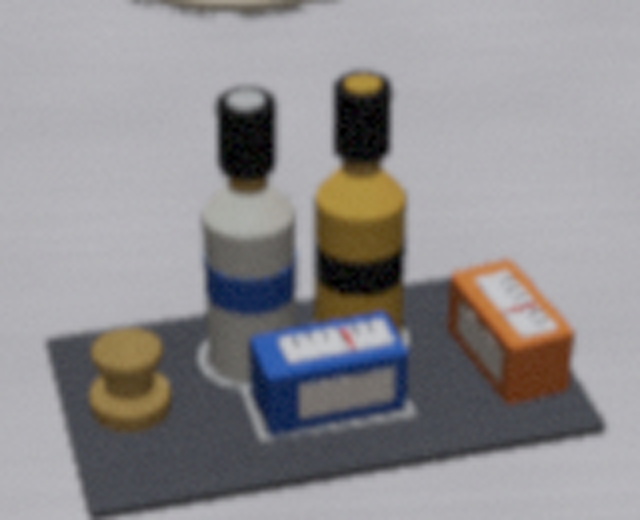

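The top view shows the dock at px (166,280) on the +y side, the mat at (458,292) on the -y side, yellow on the left (293,273) and white on the right (321,267). The measured plate, mat and dock sizes match the given ones within 3 mm. Knob tops and plate circles agree within 3 mm, with white at about (536.5,-19) mm and yellow at (525,38) mm. The first move is to above white.

arm_command(delta_pos=[[-515,-372,0],[-515,-372,0],[-515,-372,0],[-515,-372,0],[-515,-372,0],[-515,-372,0],[-515,-372,0],[-515,-372,0]], turn=[1.07,1.07,1.07,1.07,1.07,1.07,1.07,1.07], jaw=1, squeeze=40)

```text
time: 0.9
ee_pos: [0.4007, 0.1702, 0.4046]
eef_rot: [-2.023, -2.404, -0.0]
contact_force: [0.1, 1.2, -0.7]
grip_width: 0.0854
```

```bash
cat > go.py <<'E'
import sys
from h import *
# go.py x y z(mm, TCP) yaw(jaw dir, rad): prints tool-frame delta and turn
def go(x,y,z,yaw,s=None):
    s=s or state(); R=cv2.Rodrigues(s["eef_rot"])[0]; d=np.array([x,y,z])-s["ee_pos"]*1000
    cur=np.arctan2(R[1,1],R[0,1]); t=(cur-yaw+np.pi/2)%np.pi-np.pi/2
    print("t",s["time"],"pos",(s["ee_pos"]*1000).round(1),"yaw",cur.round(3),"q6",s["q"][5].round(2),"tilt",R[:2,2].round(3),"w",round(s["grip_width"]*1000,1),"F",s["contact_force"].round(1))
    print("delta",(R.T@d).round(1),"turn",round(t,3))
if __name__=="__main__": go(*map(float,sys.argv[1:5]))
E
python3 go.py 536.5 -19 400 .173
```

```text
t 0.9 pos [400.7 170.2 404.6] yaw 0.172 q6 0.15 tilt [0. 0.] w 85.4 F [ 0.1  1.2 -0.7]
delta [-209.6  101.5    4.5] turn -0.001
```

arm_command(delta_pos=[[-45,22,0],[-90,44,0],[-135,65,0],[-175,85,0],[-200,95,0],[-209,101,0],[-209,101,0],[-209,101,0]], turn=[0,0,0,0,0,0,0,0])

```text
time: 1.7
ee_pos: [0.5358, -0.0151, 0.4045]
eef_rot: [-2.016, -2.408, -0.0]
contact_force: [-0.3, -0.5, 0.1]
grip_width: 0.0854
```

Run:
```python
from h import *
from go import go
cw=cam("wrist"); im=snapshot("wrist"); go(536.5,-19,303,.173)
for n,p in dict(w=(.5365,-.019,.164),y=(.525,.038,.164)).items():
    u=proj(cw,p); print(n,u.round(1)); cv2.circle(im,tuple(int(a) for a in u),4,(0,0,255),1)
cv2.imwrite("pics/w1.png",im)
```

```text
t 1.75 pos [535.7 -14.8 404.8] yaw 0.177 q6 -0.27 tilt [-0.  0.] w 85.5 F [ 0.3 -0.4 -0.1]
delta [-4.300e+00  1.000e-01  1.018e+02] turn 0.004
w [322.3 263.5]
y [319.8 154.2]
```

View pics/w1.png

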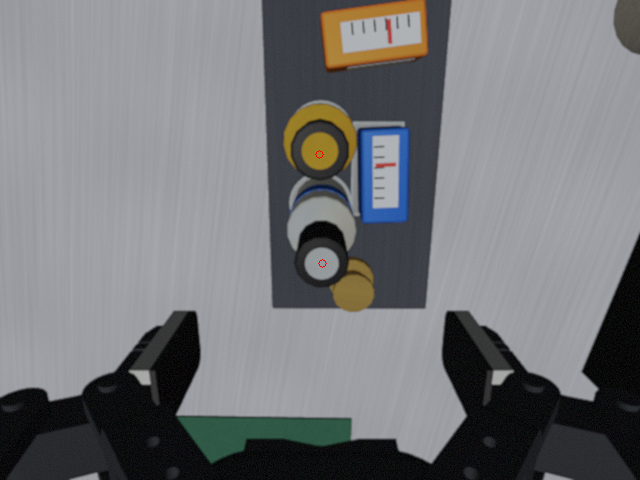

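The wrist view shows the knob tops at (322,263) and (320,152). The predicted positions, circled, are within about 2 px of these. Next I descend on white and grip.

arm_command(delta_pos=[[-4,0,20],[-4,0,50],[-4,0,75],[-4,0,92],[-4,0,101],[-4,0,101],[-4,0,101]], turn=[0,0,0,0,0,0,0])

```text
time: 2.45
ee_pos: [0.5369, -0.0194, 0.3049]
eef_rot: [2.016, 2.408, 0.002]
contact_force: [0.4, 0.6, 0.1]
grip_width: 0.085
```

arm_command(delta_pos=[[0,0,0],[0,0,0],[0,0,0],[0,0,0],[0,0,0],[0,0,0],[0,0,0],[0,0,0]], turn=[0,0,0,0,0,0,0,0], jaw=0, squeeze=40)

```text
time: 3.25
ee_pos: [0.5369, -0.0199, 0.3042]
eef_rot: [2.017, 2.408, 0.001]
contact_force: [0.5, -0.1, 4.2]
grip_width: 0.0293
```

```bash
python3 go.py 565.7 -316.3 390 .173
```

```text
t 3.25 pos [536.9 -19.9 304.2] yaw 0.176 q6 -0.28 tilt [ 0.001 -0.   ] w 29.3 F [ 0.5 -0.1  4.2]
delta [-296.9  -23.5  -85.8] turn 0.003
```

arm_command(delta_pos=[[0,0,-10],[0,0,-25],[0,0,-45],[0,0,-65],[0,0,-78],[0,0,-85],[0,0,-85]], turn=[0,0,0,0,0,0,0])

```text
time: 3.95
ee_pos: [0.5369, -0.0199, 0.3896]
eef_rot: [2.017, 2.407, 0.001]
contact_force: [0.1, -1.2, -3.0]
grip_width: 0.0294
```

arm_command(delta_pos=[[-10,-1,0],[-30,-2,0],[-55,-4,0],[-80,-6,0],[-105,-8,0],[-130,-10,0],[-155,-12,0],[-180,-14,0]], turn=[0,0,0,0,0,0,0,0])

```text
time: 4.75
ee_pos: [0.5543, -0.2014, 0.3871]
eef_rot: [-2.017, -2.406, 0.001]
contact_force: [-0.2, 0.6, -1.9]
grip_width: 0.0289
```

arm_command(delta_pos=[[-25,-2,0],[-50,-4,0],[-75,-6,0],[-95,-8,0],[-110,-9,0],[-117,-10,0],[-117,-10,0],[-117,-10,0]], turn=[0,0,0,0,0,0,0,0])

```text
time: 5.55
ee_pos: [0.5651, -0.3163, 0.3881]
eef_rot: [-2.017, -2.407, -0.0]
contact_force: [-0.1, -0.5, -2.6]
grip_width: 0.0292
```

```bash
python3 go.py 565.7 -316.3 301 .173
```

```text
t 5.55 pos [ 565.1 -316.3  388.1] yaw 0.176 q6 -0.74 tilt [-0.001  0.001] w 29.2 F [-0.1 -0.5 -2.6]
delta [-0.2  0.6 87.1] turn 0.003
```

arm_command(delta_pos=[[0,0,15],[0,0,35],[0,0,55],[0,0,70],[0,0,80],[0,0,85],[0,0,86],[0,0,86]], turn=[0,0,0,0,0,0,0,0])

```text
time: 6.35
ee_pos: [0.5653, -0.3166, 0.3034]
eef_rot: [2.017, 2.407, 0.0]
contact_force: [0.7, -0.5, -2.2]
grip_width: 0.0293
```

arm_command(delta_pos=[[0,0,1],[0,0,1],[0,0,2],[0,0,2]], turn=[0,0,0,0])

```text
time: 6.75
ee_pos: [0.5652, -0.3165, 0.3007]
eef_rot: [-2.018, -2.408, -0.0]
contact_force: [0.5, 0.0, -2.9]
grip_width: 0.0294
```

arm_command(delta_pos=[[0,0,1],[0,0,1],[0,0,1]], turn=[0,0,0])

```text
time: 7.05
ee_pos: [0.5652, -0.3166, 0.3002]
eef_rot: [2.017, 2.407, 0.0]
contact_force: [-0.3, 0.7, 1.0]
grip_width: 0.0288
```

arm_command(delta_pos=[[0,0,0.5],[0,0,0.5],[0,0,0.5]], turn=[0,0,0])

```text
time: 7.35
ee_pos: [0.5652, -0.3166, 0.3002]
eef_rot: [2.017, 2.407, 0.0]
contact_force: [-0.8, -0.3, 5.9]
grip_width: 0.0292
```

Contact is confirmed on the mat. I release, retreat and head for yellow.

arm_command(delta_pos=[[0,0,0],[0,0,0],[0,0,0],[0,0,0],[0,0,0],[0,0,0],[0,0,0]], turn=[0,0,0,0,0,0,0], jaw=1)

```text
time: 8.05
ee_pos: [0.5652, -0.3165, 0.2992]
eef_rot: [-2.018, -2.408, -0.0]
contact_force: [-0.8, 0.1, -0.4]
grip_width: 0.0854
```

arm_command(delta_pos=[[0,0,-15],[0,0,-40],[0,0,-75],[0,0,-95],[0,0,-100],[0,0,-100]], turn=[0,0,0,0,0,0])

```text
time: 8.65
ee_pos: [0.5651, -0.3165, 0.4003]
eef_rot: [2.016, 2.407, 0.001]
contact_force: [-0.5, 0.7, -0.7]
grip_width: 0.0855
```

```bash
python3 go.py 525 39 400 .173
```

```text
t 8.65 pos [ 565.1 -316.5  400.3] yaw 0.176 q6 -0.74 tilt [ 0.002 -0.001] w 85.5 F [-0.5  0.7 -0.7]
delta [ 3.57e+02  2.27e+01 -1.00e-01] turn 0.003
```

arm_command(delta_pos=[[40,3,0],[90,6,0],[140,9,0],[190,12,0],[240,15,0],[285,18,0],[320,20,0],[345,22,0]], turn=[0,0,0,0,0,0,0,0])

```text
time: 9.45
ee_pos: [0.5257, 0.0293, 0.3974]
eef_rot: [-2.014, -2.408, 0.002]
contact_force: [0.7, -0.2, -0.3]
grip_width: 0.0857
```

arm_command(delta_pos=[[12,1,0],[12,1,0],[12,1,0]], turn=[0,0,0])

```text
time: 9.75
ee_pos: [0.5255, 0.0382, 0.3985]
eef_rot: [-2.018, -2.407, 0.002]
contact_force: [-0.2, 0.3, 0.4]
grip_width: 0.0858
```

```bash
python3 go.py 525 39 304 .173
```

```text
t 9.75 pos [525.5  38.2 398.5] yaw 0.176 q6 -0.17 tilt [-0.001 -0.   ] w 85.8 F [-0.2  0.3  0.4]
delta [ 0.9 -0.2 94.5] turn 0.003
```

arm_command(delta_pos=[[0,0,20],[0,0,50],[0,0,75],[0,0,90],[0,0,95],[0,0,95],[0,0,95]], turn=[0,0,0,0,0,0,0])

```text
time: 10.45
ee_pos: [0.5257, 0.0387, 0.3056]
eef_rot: [2.017, 2.406, 0.002]
contact_force: [0.2, 1.0, 0.8]
grip_width: 0.0853
```

arm_command(delta_pos=[[0,0,0],[0,0,0],[0,0,0],[0,0,0],[0,0,0],[0,0,0],[0,0,0],[0,0,0]], turn=[0,0,0,0,0,0,0,0], jaw=0, squeeze=40)

```text
time: 11.25
ee_pos: [0.5254, 0.039, 0.3046]
eef_rot: [2.017, 2.408, 0.001]
contact_force: [-0.2, 0.1, 5.1]
grip_width: 0.029
```

arm_command(delta_pos=[[0,0,-10],[0,0,-25],[0,0,-45],[0,0,-65],[0,0,-78],[0,0,-85],[0,0,-85]], turn=[0,0,0,0,0,0,0])

```text
time: 11.95
ee_pos: [0.5254, 0.039, 0.3901]
eef_rot: [2.017, 2.407, 0.002]
contact_force: [-0.1, 0.3, -2.6]
grip_width: 0.0292
```

```bash
python3 go.py 467 -332 390 .173
```

```text
t 11.95 pos [525.4  39.  390.1] yaw 0.176 q6 -0.17 tilt [0.002 0.   ] w 29.2 F [-0.1  0.3 -2.6]
delta [-355.  -122.4    0. ] turn 0.003
```

arm_command(delta_pos=[[-10,-3,0],[-30,-10,0],[-55,-19,0],[-80,-28,0],[-105,-36,0],[-130,-45,0],[-155,-53,0],[-180,-62,0]], turn=[0,0,0,0,0,0,0,0])

```text
time: 12.75
ee_pos: [0.4952, -0.1507, 0.3879]
eef_rot: [-2.017, -2.406, 0.001]
contact_force: [0.6, -0.2, -2.3]
grip_width: 0.0288
```

arm_command(delta_pos=[[-25,-9,0],[-50,-17,0],[-75,-26,0],[-100,-34,0],[-125,-43,0],[-147,-51,0],[-163,-56,0],[-172,-59,0]], turn=[0,0,0,0,0,0,0,0])

```text
time: 13.55
ee_pos: [0.4672, -0.3302, 0.3881]
eef_rot: [-2.018, -2.405, 0.0]
contact_force: [0.4, 0.1, -2.7]
grip_width: 0.0289
```

arm_command(delta_pos=[[-3,-1,0],[-3,-1,0],[-3,-1,0],[-3,-1,0]], turn=[0,0,0,0])

```text
time: 13.95
ee_pos: [0.4676, -0.3312, 0.3893]
eef_rot: [2.016, 2.409, 0.0]
contact_force: [-0.0, -0.0, -1.7]
grip_width: 0.0292
```

```bash
python3 go.py 467 -332 301 .173
```

```text
t 13.95 pos [ 467.6 -331.2  389.3] yaw 0.177 q6 -0.86 tilt [0. 0.] w 29.2 F [-0.  -0.  -1.7]
delta [-0.7 -0.8 88.3] turn 0.004
```

arm_command(delta_pos=[[0,0,15],[0,0,35],[0,0,55],[0,0,70],[0,0,80],[0,0,86],[0,0,88],[0,0,88]], turn=[0,0,0,0,0,0,0,0])

```text
time: 14.75
ee_pos: [0.4675, -0.3319, 0.3015]
eef_rot: [2.017, 2.408, 0.0]
contact_force: [0.3, -0.6, -1.9]
grip_width: 0.0287
```

arm_command(delta_pos=[[0,0,0.5],[0,0,0.5],[0,0,0.5]], turn=[0,0,0])

```text
time: 15.05
ee_pos: [0.4674, -0.3319, 0.3011]
eef_rot: [2.017, 2.407, 0.0]
contact_force: [-0.3, 0.5, -1.9]
grip_width: 0.0292
```

arm_command(delta_pos=[[0,0,0.5],[0,0,0.5],[0,0,0.5]], turn=[0,0,0])

```text
time: 15.35
ee_pos: [0.4674, -0.332, 0.3007]
eef_rot: [2.017, 2.407, 0.0]
contact_force: [-0.0, 0.3, 0.2]
grip_width: 0.0288
```

arm_command(delta_pos=[[0,0,0.5],[0,0,0.5]], turn=[0,0])

```text
time: 15.55
ee_pos: [0.4675, -0.332, 0.3007]
eef_rot: [2.017, 2.407, -0.0]
contact_force: [-1.5, 0.8, 6.2]
grip_width: 0.0288
```

arm_command(delta_pos=[[0,0,0],[0,0,0],[0,0,0],[0,0,0],[0,0,0],[0,0,0],[0,0,0]], turn=[0,0,0,0,0,0,0], jaw=1)

```text
time: 16.25
ee_pos: [0.4674, -0.3319, 0.2996]
eef_rot: [-2.017, -2.408, -0.0]
contact_force: [0.2, 0.9, 0.1]
grip_width: 0.0851
```

arm_command(delta_pos=[[0,0,-15],[0,0,-40],[0,0,-75],[0,0,-95],[0,0,-100],[0,0,-100]], turn=[0,0,0,0,0,0])

```text
time: 16.85
ee_pos: [0.4673, -0.3319, 0.4007]
eef_rot: [2.016, 2.407, 0.0]
contact_force: [-0.3, 0.8, 0.4]
grip_width: 0.0854
```

Run:
```python
from m import *
from go import go
go(578.5,17,400,.173)
im=snapshot("top"); c=cam("top"); H,S,V=cv2.split(cv2.cvtColor(im,cv2.COLOR_BGR2HSV))
print("blue",rect(c,blob((H>100)&(H<125)&(S>120),(280,238,330,272)),.048))
print("bluetop",rect(c,blob((V>150)&(S>100)|(V>180),(284,240,326,263)),.048))
a=cv2.resize(im[220:350,230:510],None,fx=2.8,fy=2.8,interpolation=cv2.INTER_CUBIC); cv2.imwrite("pics/t2.png",a)
```

```text
t 16.85 pos [ 467.3 -331.9  400.7] yaw 0.176 q6 -0.86 tilt [ 0.001 -0.001] w 85.4 F [-0.3  0.8  0.4]
delta [324.  170.6   0.5] turn 0.003
blue (578.0, 16.8, 74.0, 42.0, -77.1)
bluetop (580.4, 17.4, 70.6, 34.3, -77.7)
```

View pics/t2.png

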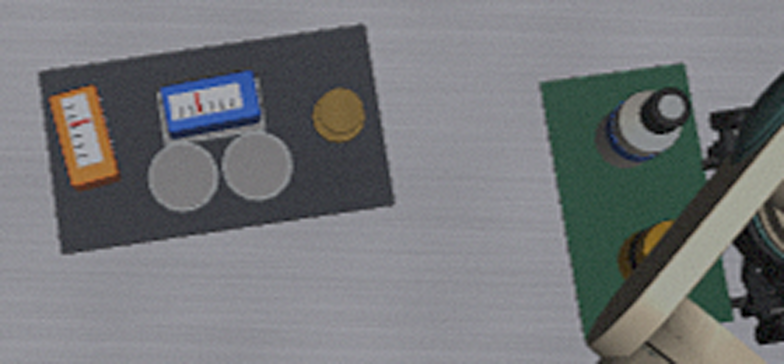

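The crop shows both bottles upright on the mat, white at about (665,108) and yellow partly behind the arm at (650,250). The blue meter has not moved. Next I go above the meter.

arm_command(delta_pos=[[40,21,0],[84,45,0],[128,68,0],[172,91,0],[216,114,0],[255,135,0],[290,154,0],[312,165,0]], turn=[0,0,0,0,0,-0.01,-0.02,-0.03])

```text
time: 17.7
ee_pos: [0.5755, 0.007, 0.3975]
eef_rot: [-1.976, -2.438, 0.003]
contact_force: [0.1, -0.6, 0.5]
grip_width: 0.0855
```

arm_command(delta_pos=[[12,6,0],[12,6,0],[12,6,0],[12,6,0]], turn=[0,0,0,0])

```text
time: 18.1
ee_pos: [0.5784, 0.0158, 0.3995]
eef_rot: [-1.983, -2.436, 0.001]
contact_force: [0.1, -0.3, -0.4]
grip_width: 0.0854
```

Run:
```python
from m import *
from go import go
go(579.5,17.2,194,.205)
c=cam("wrist"); im=snapshot("wrist"); H,S,V=cv2.split(cv2.cvtColor(im,cv2.COLOR_BGR2HSV))
cnt=blob((H>100)&(H<125)&(S>120),(200,50,520,320)); print(cv2.boundingRect(cnt)); print("blue",rect(c,cnt,.048))
cv2.imwrite("pics/w3.png",im)
```

```text
t 18.1 pos [578.4  15.8 399.5] yaw 0.204 q6 -0.24 tilt [-0. -0.] w 85.4 F [ 0.1 -0.3 -0.4]
delta [  1.2   1.4 205.5] turn -0.001
(301, 156, 48, 96)
blue (580.2, 19.6, 76.7, 37.5, -78.2)
```

View pics/w3.png

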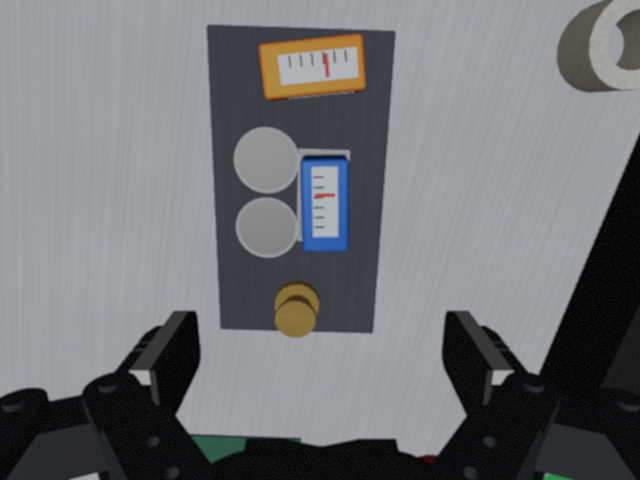

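The meter is at (580,18.5) mm and its footprint measures 76.7x37.5 mm, matching the given size. I descend and grip.

arm_command(delta_pos=[[2,2,30],[2,2,70],[2,2,115],[2,2,155],[2,2,185],[2,2,200],[2,2,205],[2,2,205]], turn=[0,0,0,0,0,0,0,0])

```text
time: 18.95
ee_pos: [0.5805, 0.0191, 0.1954]
eef_rot: [1.981, 2.437, 0.001]
contact_force: [-0.1, -0.2, 0.6]
grip_width: 0.0856
```

arm_command(delta_pos=[[0,0,0],[0,0,0],[0,0,0],[0,0,0],[0,0,0],[0,0,0],[0,0,0],[0,0,0]], turn=[0,0,0,0,0,0,0,0], jaw=0, squeeze=40)

```text
time: 19.75
ee_pos: [0.5805, 0.0195, 0.1959]
eef_rot: [1.98, 2.437, 0.002]
contact_force: [-0.3, 0.0, 5.8]
grip_width: 0.0372
```

arm_command(delta_pos=[[0,0,-10],[0,0,-30],[0,0,-60],[0,0,-85],[0,0,-95],[0,0,-100],[0,0,-100]], turn=[0,0,0,0,0,0,0])

```text
time: 20.45
ee_pos: [0.58, 0.0195, 0.2942]
eef_rot: [-1.981, -2.438, 0.0]
contact_force: [-0.5, -1.0, -1.3]
grip_width: 0.0373
```

Run:
```python
from m import *
from go import go
go(526.3,330.3,295,1.566)
c=cam("wrist"); im=snapshot("wrist"); H,S,V=cv2.split(cv2.cvtColor(im,cv2.COLOR_BGR2HSV))
cnt=blob((H>100)&(H<125)&(S>120),(150,50,520,420)); print(cv2.boundingRect(cnt)); print("blue",rect(c,cnt,state()["ee_pos"][2]-.1945+.048))
im=snapshot("top"); c=cam("top"); H,S,V=cv2.split(cv2.cvtColor(im,cv2.COLOR_BGR2HSV))
print("dock",rect(c,blob((H>22)&(H<35)&(S>120),(140,245,195,315)),.011))
```

```text
t 20.45 pos [580.   19.5 294.2] yaw 0.206 q6 -0.24 tilt [-0.001  0.   ] w 37.3 F [-0.5 -1.  -1.3]
delta [315.2  11.   -0.7] turn -1.36
(259, 217, 123, 203)
blue (577.2, 29.0, 70.9, 38.1, -78.1)
dock (526.3, 330.3, 104.6, 67.8, -0.3)
```

arm_command(delta_pos=[[10,0,0],[30,1,0],[55,2,0],[85,3,0],[115,4,0],[145,5,0],[175,6,0],[205,7,0]], turn=[-0.05,-0.15,-0.27,-0.39,-0.51,-0.63,-0.75,-0.87])

```text
time: 21.35
ee_pos: [0.5445, 0.2227, 0.293]
eef_rot: [-0.761, -3.046, 0.002]
contact_force: [0.2, -0.3, -0.6]
grip_width: 0.0372
```

```bash
python3 go.py 526.3 330.3 295 1.566
```

```text
t 21.35 pos [544.5 222.7 293. ] yaw 1.081 q6 -0.76 tilt [-0.003 -0.001] w 37.2 F [ 0.2 -0.3 -0.6]
delta [66.7 86.3 -2. ] turn -0.485
```

arm_command(delta_pos=[[17,22,0],[34,44,0],[48,62,0],[58,75,0],[64,83,0],[66,86,0],[66,86,0],[66,86,0]], turn=[-0.12,-0.24,-0.34,-0.42,-0.47,-0.485,-0.485,-0.485])

```text
time: 22.15
ee_pos: [0.528, 0.3281, 0.2941]
eef_rot: [-0.018, -3.141, 0.001]
contact_force: [0.3, 0.4, -1.5]
grip_width: 0.0373
```

Run:
```python
from m import *
from go import go
go(526.3,330.3,192,1.566)
c=cam("wrist"); im=snapshot("wrist"); cv2.imwrite("pics/w4.png",im); H,S,V=cv2.split(cv2.cvtColor(im,cv2.COLOR_BGR2HSV))
P=[(.5263+a,.3303+b,.011) for a in(-.0525,.0525) for b in(-.034,.034)]
print([proj(c,p).round(0).tolist() for p in P])
cnt=blob((H>22)&(H<35)&(S>120),(0,0,640,480)); print(rect(c,cnt,.011),cv2.boundingRect(cnt))
```

```text
t 22.15 pos [528.  328.1 294.1] yaw 1.56 q6 -1.06 tilt [-0.001 -0.001] w 37.3 F [ 0.3  0.4 -1.5]
delta [  1.6   2.2 102.1] turn -0.006
[[267.0, 149.0], [381.0, 147.0], [274.0, 308.0], [376.0, 307.0]]
(504.2, 332.3, 67.4, 60.9, 89.3) (272, 148, 111, 98)
```

View pics/w4.png

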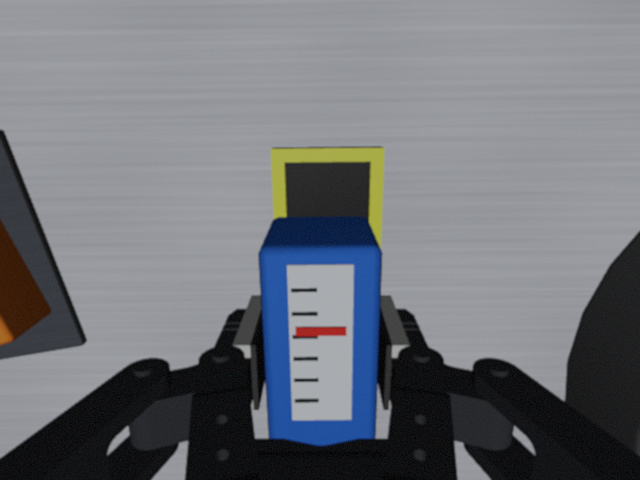

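arm_command(delta_pos=[[1,3,20],[1,3,45],[1,3,65],[1,3,75],[1,3,80],[1,3,80],[1,3,80]], turn=[0,0,0,0,0,0,0])

```text
time: 22.9
ee_pos: [0.5272, 0.3317, 0.216]
eef_rot: [0.016, 3.14, 0.002]
contact_force: [0.2, -0.3, -2.0]
grip_width: 0.037
```

Run:
```python
from m import *
from go import go
go(526.3,331.5,192,1.566)
c=cam("wrist"); im=snapshot("wrist"); cv2.imwrite("pics/w5.png",im); H,S,V=cv2.split(cv2.cvtColor(im,cv2.COLOR_BGR2HSV))
z=state()["ee_pos"][2]-.1955+.048
print([ray(c,p,z).round(4) for p in((320,248),(320,440))])
cnt=blob((H>22)&(H<35)&(S>120),(0,0,640,480)); b=cv2.boundingRect(cnt); print(b,ray(c,(b[0],b[1]),.011),ray(c,(b[0]+b[2],b[1]),.011))
```

```text
t 22.9 pos [527.2 331.7 216. ] yaw 1.561 q6 -1.06 tilt [0.002 0.001] w 37.0 F [ 0.2 -0.3 -2. ]
delta [ 1.  -0.3 24. ] turn -0.005
[array([0.4912, 0.3321, 0.0687]), array([0.5615, 0.3313, 0.0687])]
(240, 163, 162, 140) [0.47275124 0.29883841 0.011     ] [0.47345324 0.36644743 0.011     ]
```

View pics/w5.png

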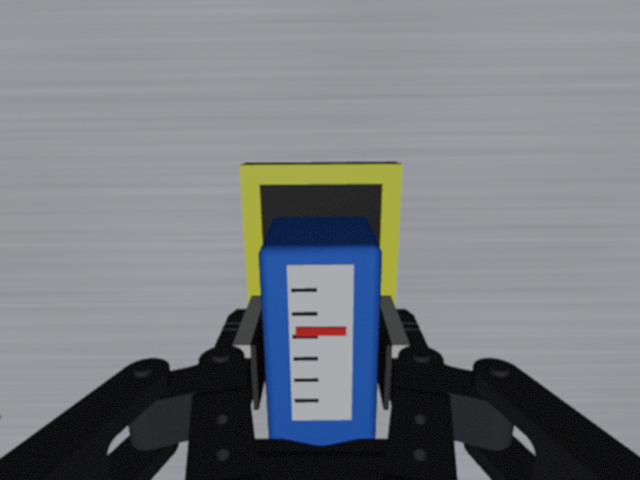

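The dock outline sits around the meter: rim columns are 240–401 and the meter is at 261–379. I shift 2.5 mm and lower.

arm_command(delta_pos=[[2.5,0,0],[2.5,0,5],[2.5,0,12],[2.5,0,17],[2.5,0,20],[2.5,0,20],[2.5,0,20]], turn=[0,0,0,0,0,0,0])

```text
time: 23.65
ee_pos: [0.5244, 0.3317, 0.1946]
eef_rot: [-0.015, -3.142, -0.0]
contact_force: [-0.1, -0.1, -0.4]
grip_width: 0.0371
```

arm_command(delta_pos=[[0,0,1],[0,0,1],[0,0,1]], turn=[0,0,0])

```text
time: 23.95
ee_pos: [0.5245, 0.3317, 0.1939]
eef_rot: [0.015, 3.141, 0.001]
contact_force: [0.2, -0.4, -1.1]
grip_width: 0.0374
```

arm_command(delta_pos=[[0,0,1],[0,0,1],[0,0,1]], turn=[0,0,0])

```text
time: 24.25
ee_pos: [0.5245, 0.3318, 0.1939]
eef_rot: [0.015, 3.141, 0.001]
contact_force: [-4.1, -2.4, 5.5]
grip_width: 0.0375
```

arm_command(delta_pos=[[0,0,0],[0,0,0],[0,0,0],[0,0,0],[0,0,0],[0,0,0],[0,0,0]], turn=[0,0,0,0,0,0,0], jaw=1)

```text
time: 24.95
ee_pos: [0.5244, 0.3317, 0.1927]
eef_rot: [0.015, 3.142, 0.0]
contact_force: [-0.0, -0.4, -0.4]
grip_width: 0.0854
```

arm_command(delta_pos=[[0,0,-15],[0,0,-45],[0,0,-90],[0,0,-135],[0,0,-175],[0,0,-200],[0,0,-207],[0,0,-207]], turn=[0,0,0,0,0,0,0,0])

```text
time: 25.75
ee_pos: [0.5242, 0.3316, 0.4011]
eef_rot: [0.015, 3.139, 0.002]
contact_force: [-0.2, -0.3, -0.6]
grip_width: 0.0854
```

Run:
```python
from m import *
from go import go
go(467.4,-332,400,.176)
c=cam("wrist"); im=snapshot("wrist"); cv2.imwrite("pics/w6.png",im); H,S,V=cv2.split(cv2.cvtColor(im,cv2.COLOR_BGR2HSV))
print("dock",rect(c,blob((H>22)&(H<35)&(S>120),(0,0,640,480)),.011))
print("blue",rect(c,blob((H>100)&(H<125)&(S>120),(0,0,640,480)),.046))
t=snapshot("top"); cv2.imwrite("pics/t6.png",cv2.resize(t[220:350,390:530],None,fx=4,fy=4,interpolation=cv2.INTER_CUBIC))
```

```text
t 25.75 pos [524.2 331.6 401.1] yaw 1.561 q6 -1.06 tilt [0.002 0.001] w 85.4 F [-0.2 -0.3 -0.6]
delta [ 5.030e+01 -6.641e+02  1.000e-01] turn 1.385
dock (525.5, 332.0, 104.0, 66.4, -0.2)
blue (522.1, 331.7, 76.8, 38.7, -0.1)
```

View pics/w6.png

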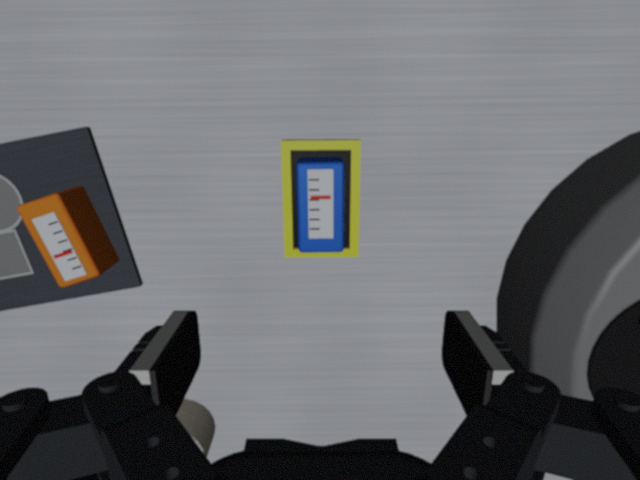

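View pics/t6.png

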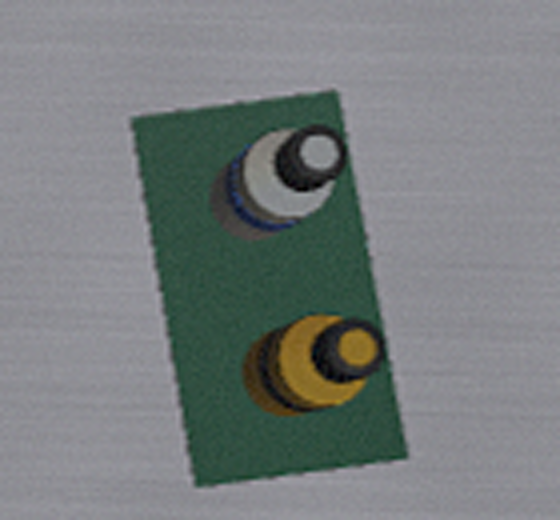

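The wrist view shows the meter inside the rim at (321,203). It is offset from the dock centre by about 3.4 mm, with no measurable yaw error. The top crop shows both bottles upright on the mat. Next I return yellow, then white.

arm_command(delta_pos=[[3,-30,0],[6,-75,0],[10,-120,0],[13,-165,0],[16,-210,0],[20,-255,0],[23,-300,0],[26,-345,0]], turn=[0.1,0.2,0.3,0.4,0.5,0.6,0.7,0.8])

```text
time: 26.65
ee_pos: [0.4944, -0.0148, 0.3975]
eef_rot: [-1.242, -2.882, 0.002]
contact_force: [-0.2, -1.2, 0.8]
grip_width: 0.0854
```

```bash
python3 go.py 467.5 -332 400 .176
```

```text
t 26.65 pos [494.4 -14.8 397.5] yaw 0.757 q6 -0.86 tilt [-0.004  0.   ] w 85.4 F [-0.2 -1.2  0.8]
delta [-212.1 -237.4   -2.5] turn 0.581
```

arm_command(delta_pos=[[-30,-33,0],[-60,-67,0],[-90,-101,0],[-120,-134,0],[-150,-168,0],[-177,-199,0],[-197,-221,0],[-207,-231,0]], turn=[0.1,0.2,0.3,0.4,0.5,0.55,0.575,0.58])

```text
time: 27.45
ee_pos: [0.4698, -0.3245, 0.3971]
eef_rot: [-2.012, -2.407, 0.001]
contact_force: [-0.8, 0.8, -0.8]
grip_width: 0.0855
```

```bash
python3 go.py 467.5 -332 304 .176
```

```text
t 27.45 pos [ 469.8 -324.5  397.1] yaw 0.178 q6 -0.85 tilt [-0.003  0.002] w 85.5 F [-0.8  0.8 -0.8]
delta [-7.3 -3.3 93. ] turn 0.002
```

arm_command(delta_pos=[[-4,-4,0],[-4,-4,0],[-4,-4,0],[-4,-4,0]], turn=[0,0,0,0])

```text
time: 27.85
ee_pos: [0.4676, -0.3257, 0.3999]
eef_rot: [2.009, 2.415, 0.0]
contact_force: [0.4, -0.6, 0.1]
grip_width: 0.0853
```

```bash
python3 go.py 467.5 -332 300.5 .176
```

```text
t 27.85 pos [ 467.6 -325.7  399.9] yaw 0.183 q6 -0.86 tilt [0. 0.] w 85.3 F [ 0.4 -0.6  0.1]
delta [-6.1 -1.3 99.4] turn 0.007
```

Descend on yellow at the height used before (300.5 at the mat), grip, lift.

arm_command(delta_pos=[[-6,-1,15],[-6,-1,50],[-6,-1,75],[-6,-1,92],[-6,-1,99],[-6,-1,99],[-6,-1,99]], turn=[0.007,0.007,0.007,0.007,0.007,0.007,0.007])

```text
time: 28.55
ee_pos: [0.4675, -0.3331, 0.3015]
eef_rot: [2.019, 2.405, 0.0]
contact_force: [-0.9, -0.8, 0.6]
grip_width: 0.0852
```

arm_command(delta_pos=[[0,0,0],[0,0,0],[0,0,0],[0,0,0],[0,0,0],[0,0,0],[0,0,0],[0,0,0]], turn=[0,0,0,0,0,0,0,0], jaw=0, squeeze=40)

```text
time: 29.35
ee_pos: [0.4674, -0.3331, 0.3011]
eef_rot: [2.019, 2.405, 0.0]
contact_force: [0.3, 0.6, 4.5]
grip_width: 0.0294
```

arm_command(delta_pos=[[0,0,-10],[0,0,-25],[0,0,-45],[0,0,-65],[0,0,-82],[0,0,-90],[0,0,-90]], turn=[0,0,0,0,0,0,0])

```text
time: 30.05
ee_pos: [0.4673, -0.333, 0.3923]
eef_rot: [2.018, 2.404, 0.0]
contact_force: [0.3, 0.4, -2.8]
grip_width: 0.0291
```

```bash
python3 go.py 525.2 39 390 .176
```

```text
t 30.05 pos [ 467.3 -333.   392.3] yaw 0.174 q6 -0.86 tilt [ 0.002 -0.002] w 29.1 F [ 0.3  0.4 -2.8]
delta [356.4 121.4   1.9] turn -0.002
```

arm_command(delta_pos=[[10,3,0],[30,10,0],[55,19,0],[80,27,0],[105,36,0],[130,44,0],[155,53,0],[180,61,0]], turn=[0,0,0,0,0,0,0,0])

```text
time: 30.85
ee_pos: [0.4961, -0.1434, 0.3893]
eef_rot: [-2.018, -2.405, 0.001]
contact_force: [0.6, 0.2, -2.6]
grip_width: 0.0287
```

arm_command(delta_pos=[[25,9,0],[50,17,0],[75,26,0],[100,34,0],[125,43,0],[147,50,0],[165,56,0],[175,60,0]], turn=[0,0,0,0,0,0,0,0])

```text
time: 31.65
ee_pos: [0.5247, 0.0394, 0.3894]
eef_rot: [-2.017, -2.406, 0.002]
contact_force: [-0.3, -0.3, -3.0]
grip_width: 0.0288
```

arm_command(delta_pos=[[0,0,0],[0,0,0],[0,0,0],[0,0,0]], turn=[0,0,0,0])

```text
time: 32.05
ee_pos: [0.525, 0.0369, 0.3907]
eef_rot: [-2.021, -2.405, 0.0]
contact_force: [0.2, -0.4, -2.3]
grip_width: 0.0291
```

```bash
python3 go.py 525.2 38 306 .176
```

```text
t 32.05 pos [525.   36.9 390.7] yaw 0.173 q6 -0.17 tilt [-0. -0.] w 29.1 F [ 0.2 -0.4 -2.3]
delta [ 1.1  0.4 84.7] turn -0.003
```

arm_command(delta_pos=[[1,0,15],[1,0,35],[1,0,55],[1,0,70],[1,0,79],[1,0,83],[1,0,84],[1,0,84]], turn=[0,0,0,0,0,0,0,0])

```text
time: 32.85
ee_pos: [0.5251, 0.0386, 0.3074]
eef_rot: [2.019, 2.405, 0.001]
contact_force: [-0.1, 0.5, -1.9]
grip_width: 0.029
```

arm_command(delta_pos=[[0,0,1],[0,0,1],[0,0,1]], turn=[0,0,0])

```text
time: 33.15
ee_pos: [0.5249, 0.0386, 0.306]
eef_rot: [2.02, 2.406, 0.001]
contact_force: [0.1, 0.2, -2.2]
grip_width: 0.0287
```

arm_command(delta_pos=[[0,0,0.5],[0,0,0.5],[0,0,0.5]], turn=[0,0,0])

```text
time: 33.45
ee_pos: [0.5249, 0.0386, 0.3052]
eef_rot: [-2.02, -2.406, -0.0]
contact_force: [-0.8, -0.5, -3.0]
grip_width: 0.0292
```

arm_command(delta_pos=[[0,0,0.5],[0,0,0.5],[0,0,0.5]], turn=[0,0,0])

```text
time: 33.75
ee_pos: [0.5249, 0.0386, 0.3052]
eef_rot: [2.02, 2.406, 0.001]
contact_force: [0.5, 0.1, 1.0]
grip_width: 0.0287
```

arm_command(delta_pos=[[0,0,0.5],[0,0,0.5],[0,0,0.5]], turn=[0,0,0])

```text
time: 34.05
ee_pos: [0.525, 0.0386, 0.3051]
eef_rot: [2.019, 2.406, 0.001]
contact_force: [-2.2, -0.4, 5.4]
grip_width: 0.0288
```

arm_command(delta_pos=[[0,0,0],[0,0,0],[0,0,0],[0,0,0],[0,0,0],[0,0,0],[0,0,0]], turn=[0,0,0,0,0,0,0], jaw=1)

```text
time: 34.75
ee_pos: [0.5249, 0.0386, 0.3042]
eef_rot: [-2.02, -2.406, -0.0]
contact_force: [0.2, 0.2, -0.0]
grip_width: 0.0857
```

arm_command(delta_pos=[[0,0,-15],[0,0,-40],[0,0,-75],[0,0,-92],[0,0,-96],[0,0,-96]], turn=[0,0,0,0,0,0])

```text
time: 35.35
ee_pos: [0.5248, 0.0386, 0.401]
eef_rot: [2.019, 2.405, 0.002]
contact_force: [-0.5, -0.4, 0.2]
grip_width: 0.0855
```

```bash
python3 go.py 565.2 -316.6 400 .176
```

```text
t 35.35 pos [524.8  38.6 401. ] yaw 0.174 q6 -0.17 tilt [0.001 0.   ] w 85.5 F [-0.5 -0.4  0.2]
delta [-356.8  -21.7    1. ] turn -0.002
```

arm_command(delta_pos=[[-40,-3,0],[-90,-6,0],[-140,-9,0],[-190,-12,0],[-240,-15,0],[-285,-18,0],[-320,-20,0],[-345,-21,0]], turn=[0,0,0,0,0,0,0,0])

```text
time: 36.15
ee_pos: [0.5636, -0.3075, 0.3977]
eef_rot: [-2.02, -2.401, 0.001]
contact_force: [-0.8, 0.2, -0.5]
grip_width: 0.0852
```

arm_command(delta_pos=[[-12,-1,0],[-12,-1,0],[-12,-1,0],[-12,-1,0]], turn=[0,0,0,0])

```text
time: 36.55
ee_pos: [0.5653, -0.3154, 0.4003]
eef_rot: [-2.018, -2.408, -0.001]
contact_force: [-0.2, 0.4, 0.2]
grip_width: 0.0854
```

```bash
python3 go.py 565.2 -316.6 300.5 .176
```

```text
t 36.55 pos [ 565.3 -315.4  400.3] yaw 0.176 q6 -0.74 tilt [0. 0.] w 85.4 F [-0.2  0.4  0.2]
delta [-1.2 -0.3 99.8] turn -0.0
```

arm_command(delta_pos=[[-1,0,20],[-1,0,50],[-1,0,75],[-1,0,92],[-1,0,100],[-1,0,100],[-1,0,100]], turn=[0,0,0,0,0,0,0])

```text
time: 37.25
ee_pos: [0.5655, -0.3174, 0.3016]
eef_rot: [2.018, 2.405, 0.001]
contact_force: [-0.5, -0.4, 0.5]
grip_width: 0.0859
```

arm_command(delta_pos=[[0,0,0],[0,0,0],[0,0,0],[0,0,0],[0,0,0],[0,0,0],[0,0,0],[0,0,0]], turn=[0,0,0,0,0,0,0,0], jaw=0, squeeze=40)

```text
time: 38.05
ee_pos: [0.5653, -0.3178, 0.3006]
eef_rot: [2.019, 2.405, 0.0]
contact_force: [0.5, -0.1, 3.2]
grip_width: 0.0288
```

arm_command(delta_pos=[[0,0,-10],[0,0,-25],[0,0,-45],[0,0,-65],[0,0,-82],[0,0,-90],[0,0,-90]], turn=[0,0,0,0,0,0,0])

```text
time: 38.75
ee_pos: [0.5652, -0.3178, 0.392]
eef_rot: [2.018, 2.404, 0.001]
contact_force: [-0.3, 0.0, -2.3]
grip_width: 0.029
```

```bash
python3 go.py 536.9 -19.9 390 .176
```

```text
t 38.75 pos [ 565.2 -317.8  392. ] yaw 0.174 q6 -0.74 tilt [ 0.002 -0.001] w 29.0 F [-0.3  0.  -2.3]
delta [298.3  23.7   1.5] turn -0.002
```

arm_command(delta_pos=[[10,1,0],[30,2,0],[55,4,0],[80,6,0],[105,8,0],[130,10,0],[155,12,0],[180,14,0]], turn=[0,0,0,0,0,0,0,0])

```text
time: 39.55
ee_pos: [0.5473, -0.1364, 0.3887]
eef_rot: [-2.018, -2.405, 0.001]
contact_force: [0.3, 0.2, -2.8]
grip_width: 0.0288
```

arm_command(delta_pos=[[25,2,0],[50,4,0],[72,6,0],[90,8,0],[104,9,0],[112,10,0],[115,10,0],[115,10,0]], turn=[0,0,0,0,0,0,0,0])

```text
time: 40.35
ee_pos: [0.5377, -0.0231, 0.39]
eef_rot: [-2.02, -2.406, 0.0]
contact_force: [0.6, 0.6, -2.6]
grip_width: 0.0288
```

```bash
python3 go.py 536.9 -20.9 306 .176
```

```text
t 40.35 pos [537.7 -23.1 390. ] yaw 0.174 q6 -0.29 tilt [-0. -0.] w 28.8 F [ 0.6  0.6 -2.6]
delta [ 2.3 -0.4 84. ] turn -0.002
```

arm_command(delta_pos=[[2,0,15],[2,0,35],[2,0,55],[2,0,70],[2,0,79],[2,0,83],[2,0,84],[2,0,84]], turn=[0,0,0,0,0,0,0,0])

```text
time: 41.15
ee_pos: [0.5376, -0.0212, 0.3069]
eef_rot: [2.019, 2.405, 0.001]
contact_force: [-0.7, 0.4, -2.5]
grip_width: 0.029
```

arm_command(delta_pos=[[0,0,1],[0,0,1],[0,0,1]], turn=[0,0,0])

```text
time: 41.45
ee_pos: [0.5374, -0.0211, 0.3055]
eef_rot: [2.02, 2.406, 0.001]
contact_force: [0.7, -0.0, -1.3]
grip_width: 0.0293
```

arm_command(delta_pos=[[0,0,0.5],[0,0,0.5],[0,0,0.5]], turn=[0,0,0])

```text
time: 41.75
ee_pos: [0.5374, -0.0212, 0.3047]
eef_rot: [-2.02, -2.406, -0.0]
contact_force: [0.4, 0.2, -3.1]
grip_width: 0.0292
```

arm_command(delta_pos=[[0,0,0.5],[0,0,0.5],[0,0,0.5]], turn=[0,0,0])

```text
time: 42.05
ee_pos: [0.5375, -0.0211, 0.3046]
eef_rot: [2.02, 2.406, 0.001]
contact_force: [-1.1, -0.6, 0.5]
grip_width: 0.029
```

arm_command(delta_pos=[[0,0,0.3],[0,0,0.3],[0,0,0.3]], turn=[0,0,0])

```text
time: 42.35
ee_pos: [0.5375, -0.0211, 0.3046]
eef_rot: [2.019, 2.405, 0.001]
contact_force: [-1.1, 0.8, 6.2]
grip_width: 0.0287
```

arm_command(delta_pos=[[0,0,0],[0,0,0],[0,0,0],[0,0,0],[0,0,0],[0,0,0],[0,0,0]], turn=[0,0,0,0,0,0,0], jaw=1)

```text
time: 43.05
ee_pos: [0.5374, -0.0212, 0.3039]
eef_rot: [-2.02, -2.406, -0.0]
contact_force: [-0.5, 0.2, 0.3]
grip_width: 0.0854
```

arm_command(delta_pos=[[0,0,-15],[0,0,-40],[0,0,-75],[0,0,-92],[0,0,-96],[0,0,-96]], turn=[0,0,0,0,0,0])

```text
time: 43.65
ee_pos: [0.5374, -0.0211, 0.4007]
eef_rot: [2.019, 2.405, 0.001]
contact_force: [-0.1, -0.2, 0.4]
grip_width: 0.0853
```

arm_command(delta_pos=[[-30,0,0],[-70,0,0],[-115,0,0],[-160,0,0],[-195,0,0],[-210,0,0],[-210,0,0],[-210,0,0]], turn=[0,0,0,0,0,0,0,0])

```text
time: 44.45
ee_pos: [0.5738, -0.2271, 0.399]
eef_rot: [-2.018, -2.405, -0.0]
contact_force: [-0.1, 0.5, -0.5]
grip_width: 0.0856
```

Run:
```python
from m import *
from go import go
go(537,-20,400,.176)
t=snapshot("top"); a=cv2.imread("pics/top0.png"); c=cam("top")
for n,im in(("before",a),("now",t)):
    H,S,V=cv2.split(cv2.cvtColor(im,cv2.COLOR_BGR2HSV))
    for k,(m,r,z) in dict(orange=((H<14)&(S>120),(240,240,278,295),.048),red=((((H<8)|(H>172))&(S>140)),(410,160,455,205),.042),
      dock=((H>22)&(H<35)&(S>120),(140,245,195,315),.011),knobs=((V<60),(275,255,340,300),.164)).items():
        print(n,k,rect(c,blob(m,r),z))
r=slice(150,320),slice(140,460)
cv2.imwrite("pics/end.png",np.vstack([cv2.resize(i[r],(564,300),interpolation=cv2.INTER_CUBIC) for i in(a,t)]))
```

```text
t 44.45 pos [ 573.8 -227.1  399. ] yaw 0.175 q6 -0.61 tilt [-0.001  0.001] w 85.6 F [-0.1  0.5 -0.5]
delta [210.3  -0.3  -0.6] turn -0.001
before orange (518.9, 106.6, 39.0, 18.0, -77.8)
before red (758.5, -270.3, 57.7, 57.2, 46.3)
before dock (526.3, 330.3, 104.6, 67.8, -0.3)
before knobs (533.9, -19.2, 32.3, 26.0, 1.5)
now orange (516.9, 103.5, 39.1, 19.3, -57.1)
now red (771.0, -255.6, 55.5, 19.6, -39.8)
now dock (526.4, 330.3, 104.4, 67.8, -0.3)
now knobs (523.3, 39.5, 30.3, 28.0, 1.8)
```

View pics/end.png

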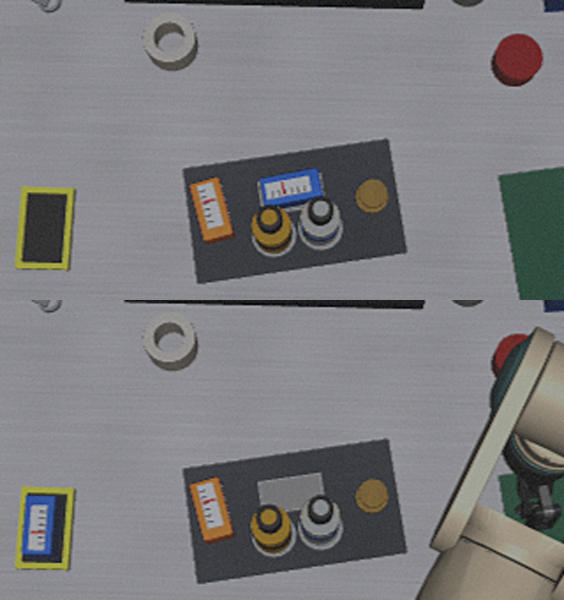

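The before/after pair shows the meter in the dock, yellow (270,520) and white (320,510) back in their own circles, and the bystanders unmoved. The arm is clear and touches nothing.

```bash
python3 -c "
from plant import *
finish_job(); print(state()['time'])"
```

```text
the job is handed in; nothing more can be done
the job is handed in; nothing more can be done
```

I handed the job in at about 44.5 s of the 128 s allowed. I moved both bottles by the knob onto the mat, laid the blue meter in the dock, then returned yellow and white to their own circles. finish_job reports no verdict, so these are my own last checks:

- **Blue meter:** after release, the wrist view put it about 3.4 mm from the dock centre, with no measurable angle error. Contact with the dock floor came at the expected height.
- **Bottles:** both stand upright in the final top view. From the arm poses at release, I estimate both are within about 2 mm of where they started.
- **Bystanders:** the before/after pictures show the orange meter, brass valve and label roll unmoved.
- **Partly hidden:** the arm covers part of the red tin in the last picture. Its "now" position (about 19 mm off) comes from a cut-off outline and can't be used. The gripper never went near it.
- **Disagreements:**
  - The orange meter's colour mask caught only part of it, so its numbers differ by about 4 mm between pictures; in the pictures it looks unmoved.
  - The knob mask picked white in the first picture and yellow in the last. It therefore gave no before/after comparison; yellow's value agrees with its start within about 2 mm.
  - The top and wrist cameras differ by about 2 mm on the dock's y position.

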